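# Slide the cologne tin through the tray's spring gate

## Robot

A 6-joint arm with a two-finger parallel gripper is mounted at the origin on the work surface. World frame = base frame: x ahead of the robot, y to its left, z up, the work surface at z = 0. Lengths are in m, angles in rad, forces in N, time in s.
With the tool pointing down it reaches from about 0.325 to 0.9 m from the base axis. Payload 3.5 kg.
Tool frame: the origin (TCP) lies on the centre line of the jaws, within the pads' length; the fingertips stand 11 mm ahead of it and the grasp point (between the pads) lies 8 mm behind it; z points along the fingers, y is the direction in which the jaws open and shut (so a half turn about z gives the same grasp; the last joint's range is limited). The gripper opens to 85 mm and grips with 20 to 120 N. Pads are 22 mm wide; open, the fingers measure 114 mm over their backs; the gripper's body (76 mm by 85 mm) begins 54 mm behind the grasp point. The pads swing forward as they close: fully open they stand 13 mm farther back than shut.
Start: joints at [1.029, 0.276, -0.026, 1.268, 0, 1.467], TCP at [0.266, 0.566, 0.242] pointing down, gripper open.
Joint ranges: [-3.12, 3.12], [-0.85, 1.88], [-1.08, 1.24], [-1.95, 2.15], [-1.57, 1.53], [-3.14, 3.14]. Speed limits (rad/s): [2.57, 2.57, 3.14, 3.14, 3.14, 3.14].

## Interface

Orientations are given as [roll, pitch, yaw] about the fixed x, y, z axes, in that order (R = Rz(yaw) Ry(pitch) Rx(roll)).
In Python, from cell import status, imaging, ctrl gives the robot as it stands. The module is installed in compiled form; this text tells all that it offers.
- The arm moves only by the shell command python3 -m crank 'ROWS'. ROWS is JSON, one flat list of numbers, 7 for each row, row after row: the turn, a rotation vector about the tool's x, y, z in degrees, then the shift along the tool's x, y, z in mm, then the gripper's target within -1 to 1 (fully open at 1, half-way at 0, shut at -1). In form: [wx, wy, wz, dx, dy, dz, claw, wx, wy, wz, dx, dy, dz, claw, ...]. A call has 1 to 10 rows; each row shifts and turns the pose as measured when the row begins, along the tool's axes as they then stand; what a row does not reach is not made up. A row lasts 1/8 s, in which the tool goes at most 62.5 mm and 10.7 degrees, less where a joint would pass 70% of its speed; a pose out of reach is approached as far as the arm can. A call is refused whole if a number of a shift passes 62.5 or a number of a turn 10.7, either way. A call with a gripper value outside its range is refused whole. The fingers move at their own pace and stop on an object; the grip force is fixed at half the most. Time passes only in rows, so rows that do not move let the fingers close. It gives the time, the measured TCP pose, the force and the opening at its end, in the units of the state.
- status.state(): the state, without advancing time (a new reading comes with each control period).
- imaging.capture(name): name is "side" or "top" or "wrist"; returns (picture, depth): 384x512x3 uint8, red, green, blue; 384x512 float32, m along the optical axis (not along the pixel's ray), 0 where there is no reading.
- imaging.camera_info(name): a dict with "intrinsics" (3x3 intrinsics, pixels), "k1" (the pictures are not rectified: a ray, as slopes to the right and down, at radius r is drawn at 1 + k1 r^2 times it, then the intrinsics apply), "world_to_cam" (4x4, takes a point from world to camera coordinates). Camera axes: x right, y down, z forward; pixel columns grow to the right and rows downward; lengths in m; the calibration is good to about 2 mm. A picture is of the moment at which its call begins: read the wrist's pose just before it. camera_info takes no time and is no camera call; for the wrist camera it gives the pose at the moment of the call.
- ctrl.hand_in(): hands the job in, once; it reports no verdict.
The state is a dict: "time": time; "joints": joint angles; "dq": joint speeds; "effort": joint torques, N m; "tcp_pos": TCP position; "tcp_rot": TCP orientation; "ft_force": force on the tool from outside, world axes, zero at the start; "moment": the same for the moment, N m; "gripper_width": opening from 0.0 (shut) to 1.0 (fully open).
Only numpy, scipy, OpenCV 4.12 (cv2) and the standard library are available. Lean on these libraries where they do the work, as an engineer would, in place of code of your own. Each camera call takes 0.05 s, during which the arm holds its last target. There are 200 camera calls.

## Task

Put the little round tin away in the railed part of the bamboo tray without gripping or lifting it: push the spring gate open with one finger and keep holding it open with that finger while the other finger slides the tin through the gateway. Push the tin far enough in that the gate can swing fully shut behind it. Leave the bottles, jars, shoehorn and watch box where they are.

Things in the scene. Friction and masses are not known exactly. Their poses are not given: they have to be found in the camera images.
- tray: Fixed bamboo tray. Origin: on the dresser top under the middle of the gateway; x points through the gateway into the pen, y left, z up. Flat floor 8 mm thick, 310 mm wide, x -140 to 270 mm. x < 0 is an open apron. At x = 0 a front rail has a gateway 100 mm wide (y -50 to +50) between posts 14x10 mm, 30 mm high. Behind it lies the pen; on the strip x 212 to 270 mm behind that stand four bottles.
- pen_center (a point): Middle of the pen's floor, at x = 104, y = 0, z = 8 mm of the tray. The pen is open at the top, inside 200 mm (x 4 to 204 of the tray) by 294 mm (y -147 to +147), with rails 8 mm thick and 26 mm high above the floor. Two jars stand near its left and right rails; its middle (y -85 to +85) is empty, and no bottle stands within 60 mm of the tray's middle line.
- gate_hinge (a point): The gate's upright hinge pin, at x = 0, y = +50 mm of the tray (left side of the gateway), half-way up the gate (23 mm above the dresser).
- gate_tip (a point): Free end of the gate, 95 mm from the hinge pin, half-way up the gate.
- gate (a joint): Angle (rad) of the self-closing gate: a tortoiseshell-brown upright flap 95 mm long, 4 mm thick, from 2 to 28 mm above the tray's floor. 0 = shut across the gateway (tray y +50 to -45 mm, x = 0); grows as it is pushed into the pen (tray +x), up to 1.5. It cannot open outward. A weak spring (0.014 N m shut, 0.034 at 1 rad) swings it shut within about half a second when let go.
- tin_center (a point): Centre (half-way up) of the loose round tin of solid cologne: aluminium, dark band around the upper half, brass disc on top, 40 mm across, 24 mm tall, about 120 g. It starts upright on the apron, 78 to 96 mm before the gate and up to 30 mm left or right of the middle line; its centre is 20 mm above the dresser when it stands on the tray's floor.
- bottle_frosted: Loose bystander: frosted white square cologne bottle, 32x32 mm, 113 mm tall with its cap; one of the four on the strip behind the pen (their order varies). Origin: centre of its underside.
- bottle_cobalt: Loose bystander: cobalt-blue square cologne bottle, 34x34 mm, 103 mm tall with its black cap; one of the four on the strip behind the pen (their order varies). Origin: centre of its underside.
- bottle_clear: Loose bystander: clear-glass square cologne bottle, 32x34 mm, 108 mm tall with its dark wooden cap; one of the four on the strip behind the pen (their order varies). Origin: centre of its underside.
- bottle_cobalt_tall: Loose bystander: slim cobalt-blue square cologne bottle, 30x30 mm, 123 mm tall with its brass cap; one of the four on the strip behind the pen (their order varies). Origin: centre of its underside.
- jar_white: Loose bystander: white ceramic jar with a green lid, 37 mm across, 32 mm tall, standing in the pen near its left rail. Origin: centre of its underside.
- jar_amber: Loose bystander: amber glass jar with a black lid, 37 mm across, 32 mm tall, standing in the pen near its right rail. Origin: centre of its underside.
- shoehorn: Loose bystander: flat tortoiseshell shoehorn about 200 mm long, 36 mm wide, 5 mm thick, lying on the dresser to the right of the tray. Origin: underside, near its middle.
- watch_box: Fixed bystander: black plastic watch box, 134x114 mm, 83 mm tall, on the dresser to the left of the tray. Origin: centre of its underside.
Not all that is in view belongs to the job. Of the things that look like the part that bears tin_center, the smallest one is meant.

How it is judged:
By the outcome, as a careful person would: the job done as asked, in the order asked, and still so for the second after the job is handed in, with the robot touching nothing.
It also fails if it takes over 51 s, if anything falls off the work surface, if the arm or the gripper's body presses on something with over 40 N, if the wrist force passes 120 N, or if a joint passes its speed limit or range.

## Working session

There is one attempt and no reset: what is moved stays moved. The work goes in short steps, Python scripts to look and compute and a shell command to move; the robot and the scene stay as the last step left them, time stands still between calls to the robot, and variables do not carry over. Pictures are saved under pics/ and viewed, about 8 in all and at most 12, crops included, and the job is handed in when it is done.

```bash
mkdir -p pics
cat > h.py <<'E'
import numpy as np,cv2
from cell import status,imaging,ctrl
def snap(n,f):
    im,d=imaging.capture(n); cv2.imwrite(f'pics/{f}.png',im[:,:,::-1]); np.savez(f'pics/{f}.npz',im=im,d=d); return im,d
def ray(n,u,v):
    c=imaging.camera_info(n);K=np.array(c['intrinsics']);T=np.array(c['world_to_cam'])
    p=cv2.undistortPoints(np.array([[[u,v]]],float),K,np.array([c['k1'],0,0,0,0.]))[0,0]
    R=T[:3,:3];o=-R.T@T[:3,3];return o,R.T@np.array([p[0],p[1],1])
def onz(n,u,v,z):
    o,d=ray(n,u,v);return o+d*(z-o[2])/d[2]
def dep(n,u,v,d):
    o,r=ray(n,u,v);return o+r*d
E
python3 - <<'E'
from h import *
print(status.state())
for n in('top','side'):
    snap(n,n+'0');c=imaging.camera_info(n);print(n,c)
E
```

```text
{'time': 0.0, 'joints': array([ 1.02857733e+00,  2.77137335e-01, -2.79150278e-02,  1.26799907e+00,
        3.75314929e-06,  1.46742484e+00]), 'dq': array([ 4.56192173e-04,  2.89992920e-04,  4.79786478e-05, -4.01539484e-04,
        1.01760993e-03, -1.02875618e-03]), 'effort': array([-3.30551975e-04, -4.45505476e+01,  2.95203727e+01,  1.62557251e-02,
       -1.69130954e-04,  5.52278308e-06]), 'tcp_pos': array([0.26515307, 0.56511748, 0.2411409 ]), 'tcp_rot': array([-3.13934997e+00, -2.36432083e-04,  2.70274488e+00]), 'ft_force': array([ 0.53904442, -0.63712068,  0.49254013]), 'moment': array([0.01583645, 0.00226792, 0.00630464]), 'gripper_width': 0.9988126329188746}
top {'intrinsics': array([[377.83621547,   0.        , 256.43368196],
       [  0.        , 377.83621547, 193.4300087 ],
       [  0.        ,   0.        ,   1.        ]]), 'k1': -0.02165401551962795, 'world_to_cam': array([[ 2.20601843e-02, -9.99751627e-01,  3.16753444e-03,
         9.85093175e-03],
       [-9.91378878e-01, -2.22845197e-02, -1.29117467e-01,
         5.92804185e-01],
       [ 1.29155985e-01, -2.91871615e-04, -9.91624247e-01,
         1.30056622e+00],
       [ 0.00000000e+00,  0.00000000e+00,  0.00000000e+00,
         1.00000000e+00]])}
side {'intrinsics': array([[367.01472628,   0.        , 252.84670974],
       [  0.        , 367.01472628, 191.4599834 ],
       [  0.        ,   0.        ,   1.        ]]), 'k1': 0.02783320969219258, 'world_to_cam': array([[ 8.49117845e-01, -5.28203401e-01, -2.28581338e-04,
        -4.86184507e-01],
       [-3.54283245e-01, -5.69209948e-01, -7.41945697e-01,
         2.43152910e-01],
       [ 3.91768130e-01,  6.30080314e-01, -6.70459939e-01,
         9.32780161e-01],
       [ 0.00000000e+00,  0.00000000e+00,  0.00000000e+00,
         1.00000000e+00]])}
```

View pics/top0.png

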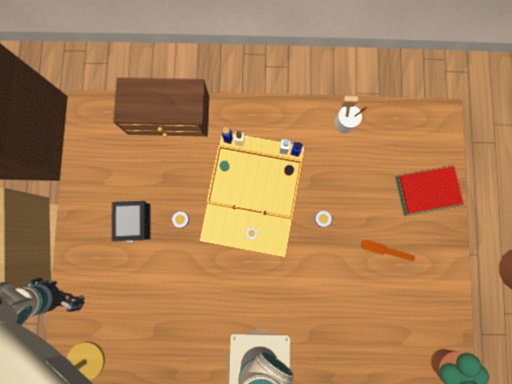

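View pics/side0.png

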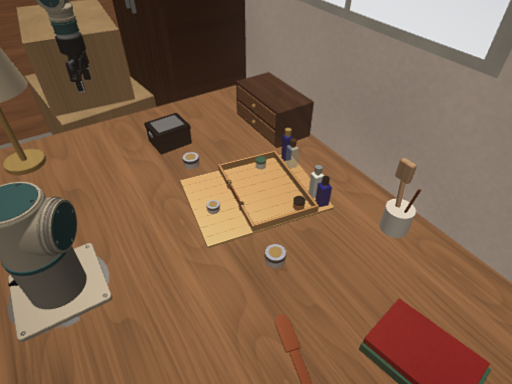

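Candidates for the tin (top view): (252,233) on the apron, (180,219) to the left, and (323,219) to the right. I expect the apron one, being the smallest, and will check that in a crop and by measured diameters.

Run:
```python
from h import *
im=np.load('pics/top0.npz')['im'];d=np.load('pics/top0.npz')['d']
cv2.imwrite('pics/crop.png',cv2.resize(im[125:265,165:345,::-1],None,fx=4,fy=4,interpolation=cv2.INTER_CUBIC))
hsv=cv2.cvtColor(im,cv2.COLOR_RGB2HSV)
for u,v in((252,233),(180,219),(323,219)):
    z=dep('top',u,v,d[v,u])
    w=hsv[v-14:v+15,u-14:u+15]; m=(w[...,1]<75).astype(np.uint8)
    ys,xs=np.nonzero(m); print((u,v),z.round(4),len(xs),xs.min()+u-14,xs.max()+u-14,ys.min()+v-14,ys.max()+v-14, (xs.mean()+u-14,ys.mean()+v-14))
m=cv2.inRange(hsv,(20,80,150),(32,255,255)); m[:125]=0;m[265:]=0;m[:,:195]=0;m[:,310:]=0
c=max(cv2.findContours(cv2.morphologyEx(m,cv2.MORPH_CLOSE,np.ones((7,7))),0,2)[0],key=cv2.contourArea)
P=np.array([onz('top',*p,0.008)[:2] for p in c[:,0].astype(float)])*1000
r=cv2.minAreaRect(P.astype(np.float32));print(r,cv2.boxPoints(r))
h=cv2.approxPolyDP(cv2.convexHull(c),3,True)[:,0];print([(tuple(p),onz('top',*p,0.008).round(4)[:2]) for p in h.astype(float)])
```

```text
(252, 233) [0.4527 0.0355 0.0349] 76 246 256 227 238 (np.float64(250.9736842105263), np.float64(232.81578947368422))
(180, 219) [0.4958 0.2895 0.0388] 157 172 188 211 227 (np.float64(180.0891719745223), np.float64(219.29936305732485))
(323, 219) [ 0.5071 -0.2132  0.0376] 157 315 331 210 226 (np.float64(322.78343949044586), np.float64(218.61783439490446))
((599.703369140625, 38.65653991699219), (312.5645751953125, 408.445556640625), 80.65206146240234) [[ 372.80777  -82.37854]
 [ 775.8293  -148.72214]
 [ 826.599    159.69162]
 [ 423.57745  226.03522]]
[((np.float64(221.0), np.float64(137.0)), array([0.8039, 0.1587])), ((np.float64(234.0), np.float64(134.0)), array([0.8164, 0.111 ])), ((np.float64(303.0), np.float64(147.0)), array([ 0.7729, -0.1448])), ((np.float64(284.0), np.float64(256.0)), array([ 0.3745, -0.0798])), ((np.float64(200.0), np.float64(240.0)), array([0.4243, 0.2207]))]
```

View pics/crop.png

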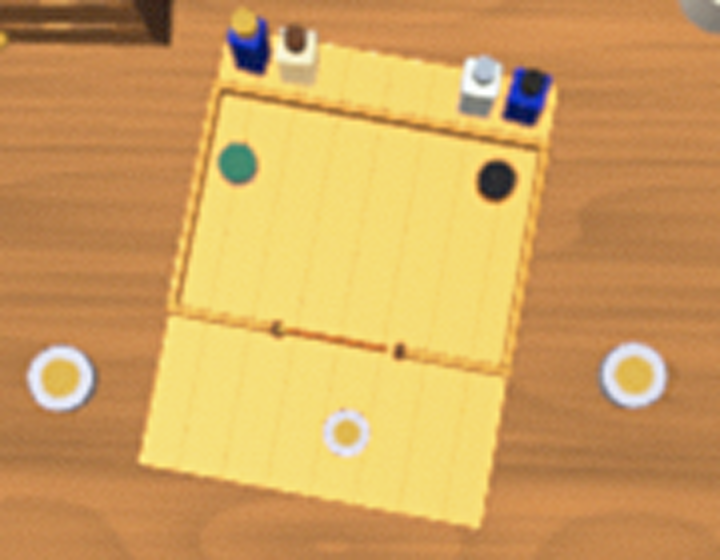

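The picture shows the apron tin at crop (346,432), image (251.5,233). It is clearly the smallest (about 11 px wide, against 16–17 px for the lookalikes), so it's chosen. The posts are at crop (277,328) and (399,351), with the brown gate between them.

```bash
cat >> h.py <<'E'
O=np.array([.5363,.0491]);TH=np.radians(-9.35)
def setO(o,th):
    global O,TH;O=np.array(o);TH=th
def tray(p):
    c,s=np.cos(TH),np.sin(TH);q=np.asarray(p)[:2]-O;return np.array([c*q[0]+s*q[1],-s*q[0]+c*q[1]])*1000
def world(q):
    c,s=np.cos(TH),np.sin(TH);q=np.asarray(q)/1000;return O+np.array([c*q[0]-s*q[1],s*q[0]+c*q[1]])
def tool():
    from scipy.spatial.transform import Rotation as Ro
    s=status.state();return s,Ro.from_euler('xyz',s['tcp_rot']).as_matrix()
def hand():
    s,R=tool();w=85*s['gripper_width'];y=R[:2,1]*(w/2+7.25)/1000;a=np.degrees(np.arctan2(R[1,1],R[0,1])-TH)
    print('t',round(s['time'],2),'A',tray(s['tcp_pos'][:2]+y).round(1),'B',tray(s['tcp_pos'][:2]-y).round(1),'TCP',tray(s['tcp_pos']).round(1),'z',round(s['tcp_pos'][2]*1000,1),'jawdir',a.round(1),'w',w.round(1),'F',s['ft_force'].round(1),'tilt',R[:2,2].round(3))
def go(q,z,jaw):
    """q TCP in tray mm, z mm, jaw deg in tray: total shift in tool axes now, and turn"""
    s,R=tool();p=np.r_[world(q),z/1000.]-s['tcp_pos'];a=np.degrees(np.arctan2(R[1,1],R[0,1])-TH)
    print('shift mm',(R.T@p*1000).round(1),'wz',round(-((jaw-a+180)%360-180),1))
E
python3 - <<'E'
from h import *
im=np.load('pics/top0.npz')['im']; g=im[195:225,225:275].astype(int)
L=onz('top',165+277/4-.4,125+328/4-.4,.036);R=onz('top',165+399/4-.4,125+351/4-.4,.036)
print('posts',L,R,tray(L),tray(R),np.degrees(np.arctan2(-(L-R)[0],(L-R)[1])))
for u,v in((251,232.8),(251.5,233)):
    print('tin',tray(onz('top',u,v,.032)))
S=np.load('pics/side0.npz')['im'];h=cv2.cvtColor(S,cv2.COLOR_RGB2HSV)
w=h[190:222,198:230];m=(w[...,1]<75);ys,xs=np.nonzero(m);print(len(xs),xs.min()+198,xs.max()+198,ys.min()+190,ys.max()+190)
print('side tin',tray(onz('side',213.3,204.5,.032)))
# tray corners from side view
for u,v in((182,192),(206,237),(329,205)): print('side corner',(u,v),tray(onz('side',u,v,.008)))
hand();go((-50,-26),70,10)
cv2.imwrite('pics/scrop.png',cv2.resize(S[140:245,170:340,::-1],None,fx=4.5,fy=4.5,interpolation=cv2.INTER_CUBIC))
E
```

```text
posts [0.54403592 0.10180065 0.036     ] [ 0.52608859 -0.0063576   0.036     ] [-0.92886924 53.25729785] [ -1.06583323 -56.37980023] -9.421576633057727
tin [-80.19997785 -23.38334045]
tin [-80.56345963 -25.24012139]
102 206 219 200 213
side tin [-79.75905319 -28.21462706]
side corner (182, 192) [-149.14234587   90.22104502]
side corner (206, 237) [-133.95731046 -122.74036114]
side corner (329, 205) [ 258.118773   -144.07766105]Traceback (most recent call last):
  File "<stdin>", line 12, in <module>
  File "h.py", line 25, in hand
    print('t',round(s['time'],2),'A',tray(s['tcp_pos'][:2]+y).round(1),'B',tray(s['tcp_pos'][:2]-y).round(1),'TCP',tray(s['tcp_pos']).round(1),'z',round(s['tcp_pos'][2]*1000,1),'jawdir',a.round(1),'w',w.round(1),'F',s['ft_force'].round(1),'tilt',R[:2,2].round(3))
                                                                                                                                                                                                         ^^^^^^^
AttributeError: 'float' object has no attribute 'round'
```

```bash
sed -i "s/'w',w.round(1)/'w',round(float(w),1)/; s/a.round(1),/round(float(a),1),/; s/O=np.array(\[.5363,.0491\]);TH=np.radians(-9.35)/O=np.array([.5356,.0482]);TH=np.radians(-9.4)/" h.py
python3 - <<'E'
from h import *
hand();go((-50,-22),70,5);go((-50,-22),140,5)
E
```

```text
t 0.1 A [-337.7  513.7] B [-364.7  418. ] TCP [-351.2  465.9] z 241.2 jawdir 74.3 w 85.0 F [-0.5  0.   0.3] tilt [-0.001 -0.002]
shift mm [-422.3 -387.5  171.9] wz 69.3
shift mm [-422.3 -387.6  101.9] wz 69.3
```

```bash
python3 -m crank '[0,0,0,-42,-39,8,1, 0,0,0,-42,-39,8,1, 0,0,0,-42,-39,8,1, 0,0,0,-42,-39,8,1, 0,0,0,-42,-39,8,1, 0,0,0,-42,-39,8,1, 0,0,0,-42,-39,8,1, 0,0,0,-42,-39,8,1, 0,0,0,-42,-39,8,1, 0,0,0,-42,-39,8,1]'
python3 -c "
from h import *
hand();go((-50,-22),100,5)"
```

```text
time: 1.35
tcp_pos: [0.4844, 0.0216, 0.1565]
tcp_rot: [-3.14, 0.0, 2.711]
ft_force: [1.0, 0.7, -0.3]
gripper_width: 1.001
t 1.35 A [-33.   13.5] B [-59.2 -82.6] TCP [-46.1 -34.6] z 156.5 jawdir 74.8 w 85.1 F [ 1.   0.7 -0.3] tilt [-0.    -0.001]
shift mm [ 7.  11.2 56.5] wz 69.8
```

```bash
python3 -m crank '[0,0,10,0,0,0,1, 0,0,10,0,0,0,1, 0,0,10,0,0,0,1, 0,0,10,0,0,0,1, 0,0,10,0,0,0,1, 0,0,10,0,0,0,1, 0,0,9,0,0,0,1, 0,0,0,0,0,0,1]'
python3 -c "
from h import *
hand();go((-50,-22),60,5)"
```

```text
time: 2.35
tcp_pos: [0.4822, 0.0163, 0.1522]
tcp_rot: [-3.133, 0.002, 1.459]
ft_force: [0.5, 0.2, 0.5]
gripper_width: 1.0
t 2.35 A [  2.2 -37.6] B [-97.1 -42.8] TCP [-47.4 -40.2] z 152.2 jawdir 3.0 w 85.0 F [0.5 0.2 0.5] tilt [-0.009 -0.001]
shift mm [18.5 -0.8 92.2] wz -2.0
```

```bash
python3 -m crank '[0,0,-2,18,-19,30,1, 0,0,0,0,0,40,1, 0,0,0,0,0,30,1, 0,0,0,0,0,4,1]'
python3 - <<'E'
from h import *
hand();go((-67,-22),30,5)
for n in('side','wrist'): snap(n,n+'1')
a=np.load('pics/side1.npz')['im'][130:250,165:345];b=np.load('pics/wrist1.npz')['im']
a=cv2.resize(a,None,fx=2.2,fy=2.2,interpolation=cv2.INTER_CUBIC);b=cv2.resize(b,(396,297))
c=np.zeros((561,396,3),np.uint8);c[:264,:396]=a[:264,:396];c[264:]=b;cv2.imwrite('pics/v1.png',c[:,:,::-1])
E
```

```text
time: 2.85
tcp_pos: [0.4653, 0.0368, 0.0467]
tcp_rot: [-3.136, 0.001, 1.506]
ft_force: [0.5, 0.4, -0.9]
gripper_width: 0.999
t 2.85 A [-18.  -17.8] B [-117.   -27.7] TCP [-67.5 -22.8] z 46.7 jawdir 5.7 w 84.9 F [ 0.5  0.4 -0.9] tilt [-0.006 -0.001]
shift mm [ 0.7  0.7 16.7] wz 0.7
```

View pics/v1.png

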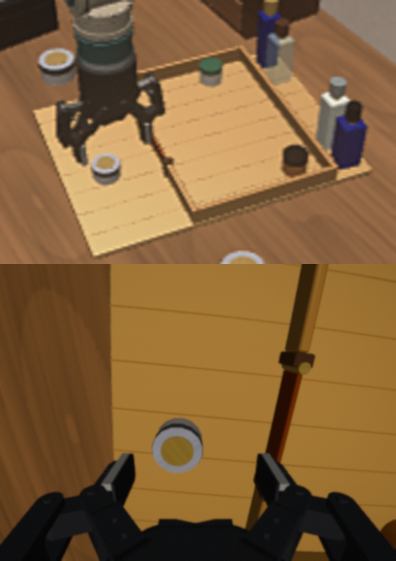

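The composite shows the side view (top) and wrist view (bottom). The fingers straddle the tin, B on the apron side and A just before the gate. The tin is at wrist image px ≈ (230,235) full scale, and the brass hinge post is at top right. Next I measure the tin from the wrist.

```bash
cat >> h.py <<'E'
def wtin(f='w',gate=False):
    im,d=snap('wrist',f);h=cv2.cvtColor(im,cv2.COLOR_RGB2HSV)
    # silvery rim: low saturation, bright
    m=((h[...,1]<70)&(h[...,2]>110)).astype(np.uint8)
    m=cv2.morphologyEx(m,cv2.MORPH_CLOSE,np.ones((5,5)))
    out=[]
    for c in cv2.findContours(m,0,2)[0]:
        if cv2.contourArea(c)<300: continue
        (u,v),r=cv2.minEnclosingCircle(c)
        p=onz('wrist',u,v,.032);q=onz('wrist',u+r,v,.032)
        out.append((tray(p).round(1),'diam',round(2000*np.linalg.norm(p-q),1),(round(u),round(v))))
    print('tin?',out)
E
python3 - <<'E'
from h import *
wtin('w1')
d=np.load('pics/wrist1.npz')['d'];print(dep('wrist',230,235,d[235,230]), tray(dep('wrist',230,235,d[235,230])))
print(tray(onz('wrist',383,132,.038)))
E
```

```text
tin? [(array([-79. , -22.3]), 'diam', np.float64(40.0), (227, 239))]
[0.45664353 0.04384377 0.03640704] [-77.18477504 -17.19337544]
[-1.58024486 50.73882224]
```

```bash
python3 - <<'E'
from h import *
d=np.load('pics/wrist1.npz')['d']
lo={}
for v in range(235,384,3):
  for u in list(range(110,185,3))+list(range(325,400,3)):
    if d[v,u]>0:
      p=dep('wrist',u,v,d[v,u])
      if .04<p[2]: lo.setdefault(u<256,[]).append(np.r_[tray(p),p[2]*1000,u,v])
for k in lo:
  a=np.array(lo[k]);a=a[np.argsort(a[:,2])];print('B' if k else 'A',a[:6].round(1).tolist())
  t=a[a[:,2]<58];print(t[:,:3].min(0),t[:,:3].max(0))
E
python3 -m crank '[0,0,0,0,0,15,1, 0,0,0,0,0,4,1]'
```

```text
A [[0.6, -15.9, 40.1, 361.0, 247.0], [1.0, -9.8, 40.2, 364.0, 238.0], [-4.3, -56.2, 42.0, 340.0, 304.0], [-21.2, -16.1, 53.2, 331.0, 256.0], [-21.6, -14.2, 53.4, 331.0, 253.0], [-21.1, -17.6, 53.8, 331.0, 259.0]]
[-22.36261729 -56.16065527  40.12987747] [ 0.97716103 -6.58422289 57.93285602]
B [[-106.6, -24.8, 52.5, 173.0, 256.0], [-106.4, -22.5, 53.2, 173.0, 253.0], [-106.3, -26.1, 53.4, 173.0, 259.0], [-106.0, -27.2, 54.6, 173.0, 262.0], [-106.0, -29.0, 54.7, 173.0, 265.0], [-105.7, -32.2, 55.5, 173.0, 271.0]]
[-113.28897155  -37.12353572   52.51382641] [-105.39234598  -15.90703659   57.9337941 ]
time: 3.25
tcp_pos: [0.4712, 0.0362, 0.0318]
tcp_rot: [3.135, 0.001, 1.505]
ft_force: [-0.4, 0.4, -0.6]
gripper_width: 1.005
```

```bash
python3 -m crank '[0,0,0,0,-5,12,1, 0,0,0,0,0,3,1]'
python3 -c "
from h import *
hand();go((-67,-22),16,5)"
```

```text
time: 3.5
tcp_pos: [0.4662, 0.0365, 0.0161]
tcp_rot: [3.135, 0.001, 1.506]
ft_force: [-0.4, -0.3, -0.8]
gripper_width: 0.999
t 3.5 A [-17.1 -18. ] B [-116.   -27.8] TCP [-66.5 -22.9] z 16.1 jawdir 5.7 w 84.9 F [-0.4 -0.3 -0.8] tilt [ 0.007 -0.002]
shift mm [ 0.9 -0.4  0.1] wz 0.7
```

```bash
python3 -m crank '[0,0,0,0,8,0,1, 0,0,0,0,10,0,1, 0,0,0,0,10,0,1, 0,0,0,0,10,0,1, 0,0,0,0,10,0,1, 0,0,0,0,5,0,1]'
python3 -c "
from h import *
hand();wtin('w2')"
```

```text
time: 4.25
tcp_pos: [0.5229, 0.0328, 0.0163]
tcp_rot: [3.135, 0.001, 1.506]
ft_force: [-1.2, 0.4, 0.3]
gripper_width: 0.999
t 4.25 A [ 39.4 -12.4] B [-59.5 -22.2] TCP [-10.  -17.3] z 16.3 jawdir 5.7 w 84.9 F [-1.2  0.4  0.3] tilt [ 0.006 -0.002]
tin? [(array([-31.3, -18.4]), 'diam', np.float64(39.3), (207, 271))]
```

```bash
python3 -m crank '[0,0,-2.5,2.5,9,-1,0.87, 0,0,-2.5,2.5,9,-1,0.74, 0,0,-2.5,2.5,9,-1,0.6, 0,0,-2.5,2,9,-1,0.47]'
python3 -c "
from h import *
hand();wtin('w3')"
```

```text
time: 4.8
tcp_pos: [0.5583, 0.0421, 0.0201]
tcp_rot: [3.139, 0.003, 1.685]
ft_force: [-1.0, 0.2, -0.4]
gripper_width: 0.733
t 4.8 A [60.3  8.2] B [-13.5 -12.9] TCP [23.4 -2.3] z 20.1 jawdir 15.9 w 62.3 F [-1.   0.2 -0.4] tilt [ 0.003 -0.003]
tin? [(array([15.9, -7. ]), 'diam', np.float64(39.2), (231, 272))]
```

```bash
python3 -m crank '[0,0,0,3,-5,0,0.47, 0,0,4,8,0,0,0.47, 0,0,4,8,1,0,0.47, 0,0,3,5,2,0,0.47]'
python3 -c "
from h import *
hand();wtin('w4')"
```

```text
time: 5.35
tcp_pos: [0.5544, 0.0653, 0.0204]
tcp_rot: [3.137, 0.004, 1.484]
ft_force: [-1.5, 0.1, 0.2]
gripper_width: 0.737
t 5.35 A [54.2 22.9] B [-22.7  17. ] TCP [15.8 19.9] z 20.4 jawdir 4.4 w 62.6 F [-1.5  0.1  0.2] tilt [ 0.005 -0.004]
tin? [(array([15.8, -7.5]), 'diam', np.float64(39.6), (246, 312))]
```

```bash
python3 -m crank '[0,0,0,0,8,-1,0.33, 0,0,0,0,8,-1,0.18, 0,0,0,0,8,-1,0.04, 0,0,0,0,8,-1,-0.1]'
python3 - <<'E'
from h import *
hand();wtin('w5');snap('side','side5')
a=np.load('pics/side5.npz')['im'][130:250,165:345];b=np.load('pics/w5.npz')['im']
a=cv2.resize(a,None,fx=2.2,fy=2.2,interpolation=cv2.INTER_CUBIC);b=cv2.resize(b,(396,297))
c=np.zeros((561,396,3),np.uint8);c[:264,:396]=a[:264,:396];c[264:]=b;cv2.imwrite('pics/v5.png',c[:,:,::-1])
E
```

```text
time: 5.9
tcp_pos: [0.5866, 0.0625, 0.0244]
tcp_rot: [3.138, 0.003, 1.484]
ft_force: [-0.7, -0.5, -0.1]
gripper_width: 0.448
t 5.9 A [74.2 24.5] B [21.8 20.4] TCP [48.  22.4] z 24.4 jawdir 4.4 w 38.1 F [-0.7 -0.5 -0.1] tilt [ 0.003 -0.004]
tin? [(array([33.6, -8.9]), 'diam', np.float64(22.9), (218, 309))]
```

View pics/v5.png

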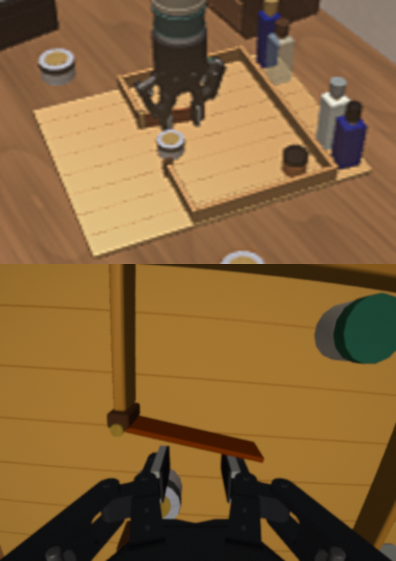

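The picture shows finger A holding the gate open (brown flap, composite (195,437)), with the tin just right of B at composite (171,138). I'll get the tin from the side view from here on.

```bash
cat >> h.py <<'E'
def stin(f,hint=None):
    im,d=snap('side',f);h=cv2.cvtColor(im,cv2.COLOR_RGB2HSV);r=[]
    m=((h[...,1]<80)&(h[...,2]>130)).astype(np.uint8);m=cv2.morphologyEx(m,cv2.MORPH_CLOSE,np.ones((3,3)))
    m[:150]=0;m[245:]=0;m[:,:205]=0;m[:,310:]=0
    for c in cv2.findContours(m,0,2)[0]:
        if cv2.contourArea(c)>25:
            x,y,w,hh=cv2.boundingRect(c);u,v=x+(w-1)/2,y+w*.36;r.append(((u,v,w,hh),tray(onz('side',u,v,.032)).round(1)))
    print('side tin?',r)
E
python3 - <<'E'
from h import *
stin('side5b');print(tray(onz('side',242.7,192,.032)))
E
```

```text
side tin? [((242.0, 193.68, 13, 8), array([ 18.5, -15.3]))]
[23.40873843 -8.84722619]
```

```bash
python3 -m crank '[0,0,-9,-4.1,0.3,0,-0.1, 0,0,-9,-4.1,0.3,0,-0.1, 0,0,-9,-4.1,0.3,0,-0.1]'
python3 -c "
from h import *
hand();stin('s6');wtin('w6')"
```

```text
time: 6.42
tcp_pos: [0.5893, 0.0504, 0.0247]
tcp_rot: [3.138, 0.005, 1.971]
ft_force: [-0.2, -0.3, 0.7]
gripper_width: 0.45
t 6.42 A [74.9 25. ] B [30.3 -3.2] TCP [52.6 10.9] z 24.7 jawdir 32.3 w 38.2 F [-0.2 -0.3  0.7] tilt [ 0.005 -0.004]
side tin? [((245.5, 198.04, 14, 8), array([ 21.3, -38. ]))]
tin? [(array([ 13.3, -21.3]), 'diam', np.float64(22.6), (158, 272))]
```

```bash
cat > comb.py <<'E'
import sys,cv2,numpy as np
s,w,o=sys.argv[1:]
a=np.load(f'pics/{s}.npz')['im'][150:240,200:320];b=np.load(f'pics/{w}.npz')['im']
a=cv2.resize(a,(480,360),interpolation=cv2.INTER_CUBIC);b=cv2.resize(b,(320,240));c=np.zeros((600,480,3),np.uint8);c[:360]=a;c[360:,:320]=b
cv2.imwrite(f'pics/{o}.png',c[:,:,::-1])
E
python3 comb.py s6 w6 v6
```

```text
(no output)
```

View pics/v6.png

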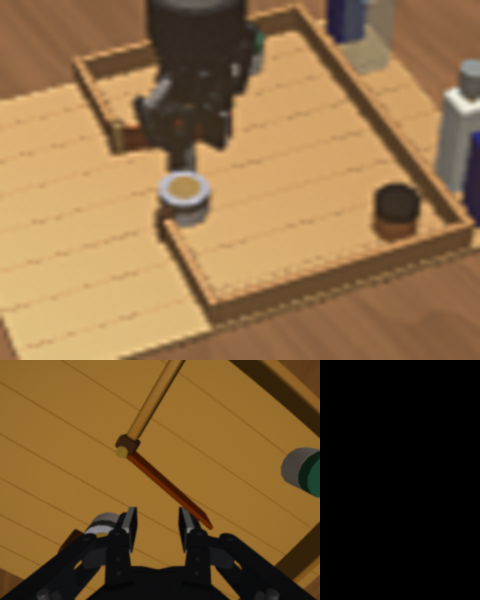

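The tin's top centre is at crop (184,188), i.e. side px (246,197), so roughly tray (23,−37). That is inside the pen but by the right post, and B slid past it. I'll bring B behind-left of the tin, with A still holding the gate, and push forward-right along B's side face.

Run:
```python
from h import *
print(tray(onz('side',245.5,196.5,.032)),tray(onz('side',246,197,.032)))
go((34,13),24.5,36);go((16,12),24.5,40)
```

```text
[ 23.87715292 -31.50426095] [ 24.46811748 -34.20790898]
shift mm [ 11.8 -14.5   0.1] wz -4.0
shift mm [ 20.5 -30.3   0. ] wz -8.0
```

```bash
python3 -m crank '[0,0,-2,6,-7,0,-0.1, 0,0,-2,6,-8,0,-0.1, 0,0,-2,5,-8,0,-0.1, 0,0,-2,4,-8,0,-0.1]'
python3 -c "
from h import *
hand();stin('s7');go((16,6.5),24.5,52)"
```

```text
time: 7.02
tcp_pos: [0.5497, 0.0562, 0.0245]
tcp_rot: [3.14, 0.006, 2.109]
ft_force: [-0.3, -1.3, 0.7]
gripper_width: 0.452
t 7.03 A [32.8 27.3] B [-7.6 -6.9] TCP [12.6 10.2] z 24.5 jawdir 40.2 w 38.4 F [-0.3 -1.3  0.7] tilt [ 0.005 -0.005]
side tin? [((246.0, 197.68, 13, 9), array([ 23.3, -37.1]))]
shift mm [-5.9  1.8 -0.3] wz -11.7
```

```bash
python3 -m crank '[0,0,-6,-2,1,0,-0.1, 0,0,-6,-3,1,0,-0.1, 0,0,0,-8,0,0,-0.1, 0,0,0,-9,0,0,-0.1, 0,0,0,-5,0,0,-0.1]'
python3 -c "
from h import *
hand();stin('s8');wtin('w8')"; python3 comb.py s8 w8 v8
```

```text
time: 7.7
tcp_pos: [0.565, 0.0366, 0.0238]
tcp_rot: [-3.138, 0.002, 2.323]
ft_force: [-0.8, -0.8, 0.6]
gripper_width: 0.448
t 7.7 A [46.8 14.2] B [ 14.9 -27.5] TCP [30.9 -6.7] z 23.8 jawdir 52.5 w 38.1 F [-0.8 -0.8  0.6] tilt [-0.002 -0.004]
side tin? [((252.0, 198.68, 13, 9), array([ 38.7, -48.3]))]
tin? [(array([ 45.7, -35.9]), 'diam', np.float64(26.1), (226, 308))]
```

View pics/v8.png

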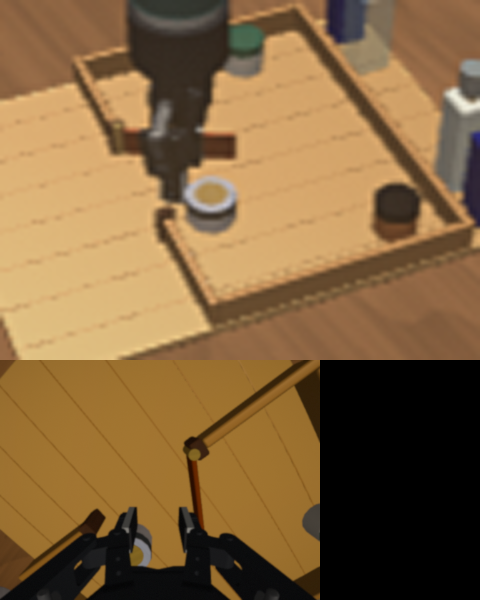

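The tin (crop (210,192)) is moving forward-right, in face contact with B, and A still holds the gate. I'll push about 28 mm more.

```bash
python3 -m crank '[0,0,0,-9,0,0,-0.1, 0,0,0,-9,0,0,-0.1, 0,0,0,-7,0,0,-0.1, 0,0,0,-3,0,0,-0.1]'
python3 -c "
from h import *
hand();stin('s9')"
```

```text
time: 8.3
tcp_pos: [0.5859, 0.0147, 0.0239]
tcp_rot: [-3.138, 0.002, 2.323]
ft_force: [-0.6, -0.0, -0.6]
gripper_width: 0.447
t 8.3 A [71.1 -4. ] B [ 39.1 -45.7] TCP [ 55.1 -24.8] z 23.9 jawdir 52.5 w 38.0 F [-0.6 -0.  -0.6] tilt [-0.001 -0.004]
side tin? [((262.0, 200.68, 13, 9), array([ 63.6, -68.3]))]
```

```bash
python3 -m crank '[0,0,0,4,0,0,-0.1, 0,0,0,0,0,-15,-0.1, 0,0,0,0,0,-25,-0.1, 0,0,0,0,0,-40,-0.1, 0,0,0,0,0,-50,-0.1, 0,0,0,0,0,-50,-0.1, 0,0,0,0,-40,-20,-0.1, 0,0,0,0,-50,0,-0.1, 0,0,0,0,-50,0,-0.1, 0,0,0,0,0,0,-0.1]'
python3 - <<'E'
from h import *
hand();stin('s10');im,_=snap('top','top10')
c=np.zeros((600,640,3),np.uint8)
c[:360,:480]=cv2.resize(np.load('pics/s10.npz')['im'][150:240,200:320],(480,360),interpolation=cv2.INTER_CUBIC)
c[360:600,:320]=cv2.resize(im[125:260,185:365],(320,240),interpolation=cv2.INTER_CUBIC)
cv2.imwrite('pics/v10.png',c[:,:,::-1])
E
```

```text
time: 9.6
tcp_pos: [0.4812, -0.0777, 0.2418]
tcp_rot: [3.135, 0.016, 2.328]
ft_force: [0.1, -0.1, 0.9]
gripper_width: 0.451
t 9.6 A [ -17.1 -112. ] B [ -49.1 -154.1] TCP [ -33.1 -133. ] z 241.8 jawdir 52.8 w 38.3 F [ 0.1 -0.1  0.9] tilt [ 0.016 -0.007]
side tin? [((262.0, 200.68, 13, 9), array([ 63.6, -68.3]))]
```

View pics/v10.png

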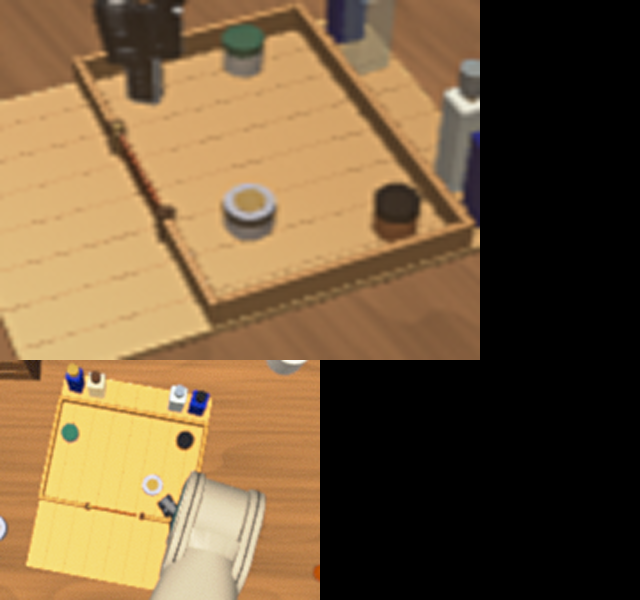

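The gate is shut between both posts (crop (118,130) to (165,212)). The tin stands in the pen at about tray (63,−66), and the bottles and jars look unmoved.

```bash
python3 -c "
from h import *
print(ctrl.hand_in())"
```

```text
the job is handed in; nothing more can be done
None
```

The tin is in the pen and the gate has swung fully shut behind it. I handed the job in at about 9.6 s on the robot's clock.

- **How it went:** One finger pushed the gate open and held it open throughout. The other finger slid the tin through the gateway without gripping or lifting it, then pushed it forward and to the right, clear of the gate. I then lifted the hand straight up and away.
- **Mid-course fix:** During a sweep the pushing finger slipped past the tin, which ended up just inside the right post. I moved that finger behind the tin, still holding the gate, and pushed again.
- **Last checks:**
    - The tin stands upright at about tray (63, −66) mm, roughly 130 mm from the hinge, where 117 mm is needed to clear the gate.
    - The gate shows shut between both posts.
    - The robot is at 0.24 m height, touching nothing.
    - The two jars and four bottles look unmoved by eye. I did not re-measure them, and the last pictures did not cover the shoehorn or watch box, which the arm did not work near.
    - Every wrist force reading I took was under about 2 N.
- **Disagreements:** The wrist camera's tin positions were unreliable whenever the fingers half hid it, so I used the side view instead. The side view is good to a few millimetres.

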